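Ratchet rest up, batten across

TASK

Make the glue-up rest ready: lift the ratchet post by its handle until its pawl has caught in the notch that brings the post's head level with the fixed rest (not a notch further, it cannot come back down), and let go of it. Then take the long batten and lay it flat across both heads, lengthwise from one to the other and centred, so that it lies level with about the same overhang past each head. Leave the other things on the bench where they are.

Things in the scene. Friction and masses are not known exactly. Their poses are not given: they have to be found in the camera images.
- fixture: Glue-up rest, fixed to the bench: plywood base board 110 (x) x 230 (y) x 18 mm carrying two supports 130 mm apart: a fixed rest at y = -65 mm, the ratchet post at y = +65 mm in an open-fronted steel tube (top 100 mm above the bench) with the spring pawl on its -x side (reaching x = -55 mm, all below 115 mm). Origin: centre of the base's underside, on the bench; z up.
- post (a joint): Height of the ratchet post in m, growing upward: a toothed bar of 0.45 to 0.75 kg, 1 N friction, sliding in the tube. Notches at 0, 0.03, 0.06, 0.09; stop at 0.105. Starts in notch 0 or 0.03; 0.06 is level with the fixed rest. The pawl springs in by itself once the post is 3 to 4 mm past a notch; let go, the post sinks onto the last notch passed. It cannot be let down below that.
- post_handle (a point): Where to grip the post's handle, moves with it: rounded wooden bar 22 mm wide (fixture x), 20 mm high, sticking out of the head along fixture +y from 20 to 94 mm from the head's centre, its top 5 mm below the head's top. This point: mid-section, 60 mm from the head's centre (fixture y = +125 mm), 15 mm below the head's top. Free space around and below it.
- post_top (a point): Centre of the flat top of the ratchet post's steel head, 70 (fixture x) x 40 (y) x 14 mm; 150 mm plus the joint value above the bench.
- rest_top (a point): Centre of the flat top of the fixed rest, 210 mm above the bench: a steel head like the post's, 70 (fixture x) x 40 (y) x 14 mm, on a wooden column 44 x 34 mm.
- rests_middle (a point): Point midway between the two supports at the height of the fixed rest's top (210 mm); axes as the fixture's. Empty space: 90 mm clear between the heads.
- batten: The long batten: plain pine, 200 (its x) x 45 (its y) x 28 mm (its z), about 0.13 kg, lying flat on the bench; the longest loose piece of wood. Origin: centre of its underside; no difference between its ends, or between top and underside.
- batten_centre (a point): Centre of the batten, 14 mm above its underside.
- offcut_short: Bystander: pine offcut of the batten's section, but only 110 mm long (110 x 45 x 28 mm). Origin: centre of underside.
- offcut_wide: Bystander: flat wooden offcut 90 x 75 x 20 mm. Origin: centre of underside.
- glue_gun: Bystander: hot glue gun lying on its side, about 145 x 145 x 45 mm, barrel along its x. Origin: under the barrel.
- stick_jar: Bystander: glass jar 72 mm wide and 85 mm high with glue sticks that stand up to 136 mm. Origin: centre of underside.
- mug: Bystander: white mug, 76 mm wide, 90 mm high. Origin: centre of underside.
There are look-alikes about, which are no part of the job. What is shaped like the batten but blue is not meant.

How it is judged (in metres and radians):
On the way:
1. the ratchet post is caught level with the fixed rest (joint within 3.5 mm of 0.06) with the robot off it (value of joint post between 0.0565 and 0.0635 m and velocity of joint post between -0.01 and 0.01 m/s and contact force between the fingers and fixture below 0.3 N and distance of batten from where it was at the start of the episode below 0.05 m), for 0.3 s.
At the end, for the whole second after the job is handed in: Post at the level notch (joint 0.0565 to 0.0635); batten at rest flat on both heads, its centre within 18 mm across and 20 mm along of rests_middle and 10 to 18 mm above it, level within 0.04 rad, lengthwise along the line of the supports within 0.14 rad (value of joint post between 0.0565 and 0.0635 m and velocity of joint post between -0.01 and 0.01 m/s and x of batten_centre in the frame of rests_middle between -0.018 and 0.018 m and y of batten_centre in the frame of rests_middle between -0.02 and 0.02 m and z of batten_centre in the frame of rests_middle between 0.01 and 0.018 m and angle between the z axis of batten and the z axis of fixture, either way round below 0.04 rad and angle between the x axis of batten and the y axis of fixture, either way round below 0.14 rad and linear speed of batten below 0.01 m/s); the robot touches nothing.
It fails at once if a shorter offcut is shifted by more than 40 mm (distance of offcut_short from where it was at the start of the episode above 0.04 m).
It fails at once if a wide offcut is shifted by more than 40 mm (distance of offcut_wide from where it was at the start of the episode above 0.04 m).
It fails at once if the glue gun is shifted by more than 40 mm (distance of glue_gun from where it was at the start of the episode above 0.04 m).
It fails at once if the jar of glue sticks is shifted by more than 40 mm (distance of stick_jar from where it was at the start of the episode above 0.04 m).
It fails at once if the mug is shifted by more than 40 mm (distance of mug from where it was at the start of the episode above 0.04 m).
It also fails if it takes over 51 s, if anything falls off the work surface, if the arm or the gripper's body presses on something with over 40 N, if the wrist force passes 120 N, or if a joint passes its speed limit or range.

ROBOT

A 7-joint arm with a two-finger parallel gripper is mounted at the origin on the work surface. World frame = base frame: x ahead of the robot, y to its left, z up, the work surface at z = 0. Lengths are in m, angles in degrees, forces in N, time in s.
With the tool pointing down it reaches from about 0.4 to 0.925 m from the base axis. Payload 5.6 kg.
Tool frame: the origin (TCP) lies between the finger pads; the fingertips stand 17 mm ahead of it and the grasp point (between the pads) lies 2 mm behind it; z points along the fingers, y is the line along which they close (so a half turn about z gives the same grasp; the last joint's range is limited). The gripper opens to 85 mm and grips with 20 to 120 N. Pads are 22 mm wide; open, the fingers measure 114 mm over their backs; the gripper's body (76 mm by 85 mm) begins 54 mm behind the grasp point. The pads swing forward as they close: fully open they stand 13 mm farther back than shut.
Start: joints at [-70.932, 26.786, -0.665, 91.828, 0.344, 61.387, -3.226], TCP at [0.239, 0.605, 0.248] pointing down, gripper open.
Joint ranges: [-144.91, 144.91], [-17.63, 115.5], [-89.93, 88.59], [15.96, 139.68], [-74.01, 254.01], [8.47, 105.57], [-167.45, 167.45]. Speed limits (degrees/s): [147.25, 147.25, 180, 180, 180, 180, 180].

INTERFACE

Orientations are given as a 3x3 rotation matrix whose columns are the frame's x, y, z axes.
In Python, from bench import status, viewer, manip gives the robot as it stands. The module is installed in compiled form; this text tells all that it offers.
- The arm moves only by the shell command python3 -m handwheel 'ROWS'. ROWS is JSON, a list that holds one entry, the list of rows, each a list of 7 numbers: the shift along the world's x, y, z each as a share of 0.3 m, from -1 to 1, then the turn, a rotation vector about the world's x, y, z each as a share of 180 degrees, from -1 to 1, then the opening, from -1 (shut) to 1 (fully open). A call has 1 to 12 rows; each row is the pose to reach, as a shift and turn from the pose commanded when the call began, turning the shorter way round; what a row does not reach only later rows make up. A row lasts 1/8 s, in which the tool goes at most 62.5 mm and 10.7 degrees, less where a joint would pass 70% of its speed; a pose out of reach is approached as far as the arm can. A call with a number of a shift or a turn outside -1 to 1 is refused whole. A call with a gripper value outside its range is refused whole. The fingers move at their own pace and stop on an object; the grip force is fixed at half the most. Time passes only in rows, so rows that repeat a pose let the fingers close. It gives the time, the measured TCP pose, the force, the opening and the grip force at its end, in the units of the state.
- status.get_obs(): the state, without advancing time (a new reading comes with each control period).
- viewer.read_camera(name): name is "side" or "top" or "wrist"; returns (picture, depth): 384x512x3 uint8, blue, green, red; 384x512 float32, m along the optical axis (not along the pixel's ray), 0 where there is no reading.
- viewer.get_calibration(name): a dict with "vertical_fov" (degrees; the focal length in pixels is half the picture's height over the tangent of half this angle, whatever the lens; pixels are square), "cx", "cy" (the principal point, pixels), "world_to_cam" (4x4, takes a point from world to camera coordinates). Camera axes: x right, y down, z forward; pixel columns grow to the right and rows downward; lengths in m; the calibration is good to about 2 mm. The wrist camera is an equidistant fisheye: a pixel r from the principal point sees the ray r / f radians off the axis. A picture is of the moment at which its call begins: read the wrist's pose just before it. get_calibration takes no time and is no camera call; for the wrist camera it gives the pose at the moment of the call.
- manip.close_job(): hands the job in; it is judged then, once.
The state is a dict: "time": time; "joint_pos": joint angles; "qd": joint speeds; "joint_efforts": joint torques, N m; "tcp_pos": TCP position; "tcp_rot": TCP orientation; "ft_force": force on the tool from outside, world axes, zero at the start; "wrist_torque": the same for the moment, N m; "grip_width": opening from 0.0 (shut) to 1.0 (fully open); "finger_force": force on a finger pad.
Only numpy, scipy, OpenCV 4.12 (cv2) and the standard library are available. Lean on these libraries where they do the work, as an engineer would, in place of code of your own. Each camera call takes 0.05 s, during which the arm holds its last target. There are 200 camera calls.

## Working session

There is one attempt and no reset: what is moved stays moved. The work goes in short steps, Python scripts to look and compute and a shell command to move; the robot and the scene stay as the last step left them, time stands still between calls to the robot, and variables do not carry over. Pictures are saved under pics/ and viewed, at most 10 in all, crops included, and the job is handed in when it is done.

```bash
mkdir -p pics; cat > h.py <<'E'
import numpy as np, cv2
from bench import status, viewer, manip
def cloud(name):
    c=viewer.get_calibration(name); img,d=viewer.read_camera(name)
    f=img.shape[0]/2/np.tan(np.radians(c["vertical_fov"]/2))
    v,u=np.mgrid[:img.shape[0],:img.shape[1]]
    P=np.stack([(u-c["cx"])/f*d,(v-c["cy"])/f*d,d,np.ones_like(d)],-1)
    W=(P@np.linalg.inv(np.array(c["world_to_cam"])).T)[...,:3]
    W[d<=0]=np.nan
    return img,W
E
python3 - <<'E'
from h import *
s=status.get_obs(); print(s['time'],s['tcp_pos'],s['tcp_rot'],s['ft_force'])
for n in('top','side'):
    i,W=cloud(n); np.save(n+'.npy',W); cv2.imwrite(f'pics/{n}0.png',i)
E
```

```text
0.0 [0.2384365  0.60410713 0.24732204] [[-9.30190205e-01  3.67077508e-01 -5.34514905e-04]
 [ 3.67077873e-01  9.30188630e-01 -1.71703361e-03]
 [-1.33084731e-04 -1.79337644e-03 -9.99998383e-01]] [0.88909744 0.17177457 0.42085159]
```

View pics/top0.png

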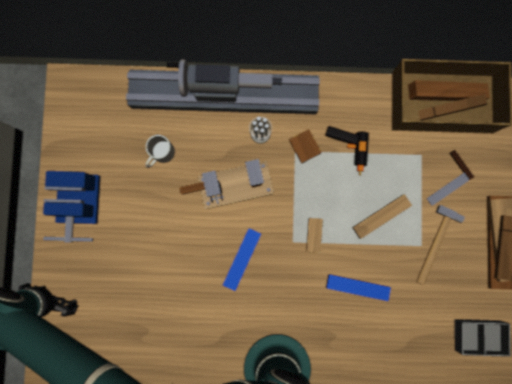

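View pics/side0.png

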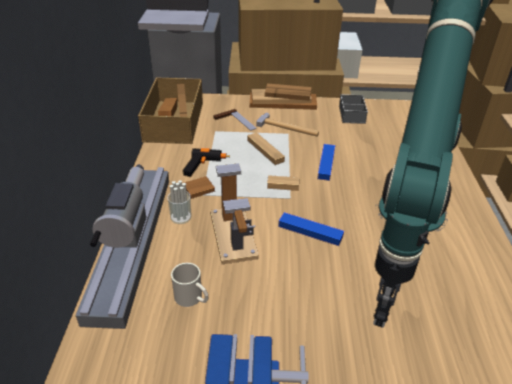

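The top view shows these candidates for the batten: pine (382,216), short pine (314,235), blue (242,259) and (358,288). Wide offcut (305,146) and boxed wood (450,90) are also in view. I choose the pine at (382,216). The fixture's post head is at (211,184) with the handle to (190,188), and the rest head is at (254,172).

```bash
python3 - <<'E'
from h import *
W=np.load('top.npy'); im=cv2.imread('pics/top0.png')
def rep(n,r,z0,z1):
    a=W[r[1]:r[3],r[0]:r[2]]; m=(a[...,2]>z0)&(a[...,2]<z1)
    p=a[m]; q=cv2.minAreaRect((p[:,:2]*1000).astype(np.float32)); print(n,len(p),'z',np.median(p[:,2]).round(4),'rect',np.round(q[0],1),np.round(q[1],1),round(q[2],1), 'box',cv2.boxPoints(q).round(0).tolist())
rep('batten',(345,185,420,245),.018,.04)
rep('short',(300,210,330,258),.018,.04)
rep('rest',(240,150,272,195),.195,.225)
a=W[160:215,175:235]; print('post z max',np.nanpercentile(a[...,2],[90,95,98]))
rep('posthead',(195,160,230,208),.13,.25)
rep('handle',(175,175,203,200),.12,.25)
for r in [(205,184),(211,184),(216,180),(190,188),(184,189),(254,172)]: print(r,W[r[1],r[0]].round(4))
rep('base',(195,160,280,212),.010,.024)
a=cv2.resize(im[130:260,170:430],None,fx=3,fy=3,interpolation=cv2.INTER_CUBIC); cv2.imwrite('pics/crop.png',a)
E
```

```text
batten 881 z 0.0283 rect [ 492.2 -326.6] [ 45.7 202. ] 34.2 box [[417.0, -256.0], [530.0, -423.0], [568.0, -397.0], [454.0, -230.0]]
short 492 z 0.0281 rect [ 425.6 -108.4] [ 46.6 109.8] 87.1 box [[370.0, -129.0], [479.0, -134.0], [482.0, -88.0], [372.0, -82.0]]
rest 345 z 0.2103 rect [598.1  87.7] [71.2 39.9] 14.2 box [[559.0, 98.0], [568.0, 60.0], [637.0, 77.0], [628.0, 116.0]]
post z max [0.17669689 0.18020929 0.18244033]
posthead 412 z 0.1793 rect [561.1 227.8] [70.4 69.8] 14.6 box [[518.0, 253.0], [536.0, 185.0], [604.0, 203.0], [586.0, 270.0]]
handle 188 z 0.1742 rect [552.9 264.5] [35.7 81. ] 30.4 box [[517.0, 290.0], [558.0, 221.0], [589.0, 239.0], [548.0, 308.0]]
(205, 184) [0.5624 0.2286 0.1778]
(211, 184) [0.5626 0.2109 0.1797]
(216, 180) [0.5748 0.1969 0.1791]
(190, 188) [0.5499 0.2724 0.1725]
(184, 189) [0.546  0.2889 0.1775]
(254, 172) [0.5969 0.0867 0.2122]
base 1527 z 0.0181 rect [580.6 154.4] [110.7 238.3] 14.7 box [[497.0, 256.0], [557.0, 25.0], [664.0, 53.0], [604.0, 284.0]]
```

View pics/crop.png

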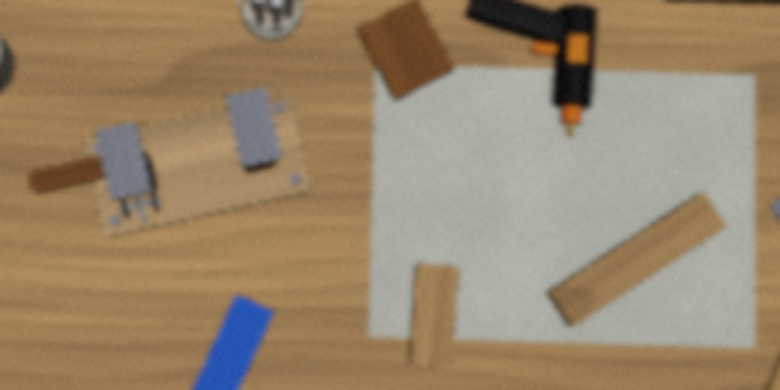

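The crop confirms the choice. The long pine is 202 × 46 mm on the white sheet, and the short one is 110 mm. The post head is at z = 0.18, so the joint is at 0.03 and it needs one notch up. The fixture yaw is about 14.4°, with the handle at about (0.551, 0.272, 0.165).

```bash
python3 -m handwheel '[[[0.95,-1,0,0,0,-0.3,1],[0.95,-1,0,0,0,-0.3,1],[0.95,-1,0,0,0,-0.3,1],[0.95,-1,0,0,0,-0.3,1],[0.95,-1,0,0,0,-0.3,1],[0.95,-1,0,0,0,-0.3,1],[0.95,-1,0,0,0,-0.3,1],[0.95,-1,0,0,0,-0.3,1],[0.95,-1,0,0,0,-0.3,1],[0.95,-1,0,0,0,-0.3,1],[0.95,-1,0,0,0,-0.3,1]]]'
python3 - <<'E'
from h import *
R=status.get_obs()['tcp_rot']; print(np.degrees(np.arctan2(R[1][1],R[0][1])))
i,d=viewer.read_camera('wrist'); cv2.imwrite('pics/w1.png',i)
c=viewer.get_calibration('wrist'); f=192/np.tan(np.radians(c['vertical_fov']/2))
for p in [(.551,.272,.175),(.546,.292,.175),(.5659,.214,.18)]:   # expected pixel
    q=np.array(c['world_to_cam'])@[*p,1]; t=np.arctan2(np.hypot(*q[:2]),q[2]); print(p,np.round([c['cx'],c['cy']]+f*t*q[:2]/np.hypot(*q[:2])))
E
```

```text
time: 1.48
tcp_pos: [0.5228, 0.3058, 0.2482]
tcp_rot: [[-0.252, 0.968, -0.0], [0.968, 0.252, 0.0], [0.0, -0.0, -1.0]]
ft_force: [0.2, 1.1, -0.3]
grip_width: 0.999
finger_force: 0.0
14.588774332036348
(0.551, 0.272, 0.175) [282. 254.]
(0.546, 0.292, 0.175) [283. 231.]
(0.5659, 0.214, 0.18) [279. 314.]
```

View pics/w1.png

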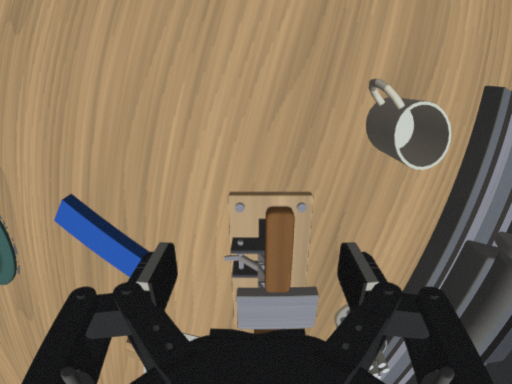

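The wrist view shows the handle along column 279 (rows 207–290) and the head at about (277,308). Both are within about 1 mm of the prediction. Next I descend and grip.

```bash
python3 -m handwheel '[[[0.09,-0.113,0,0,0,0,1],[0.09,-0.113,0,0,0,0,1],[0.09,-0.113,-0.15,0,0,0,1],[0.09,-0.113,-0.283,0,0,0,1],[0.09,-0.113,-0.283,0,0,0,1],[0.09,-0.113,-0.283,0,0,0,1],[0.09,-0.113,-0.283,0,0,0,-1],[0.09,-0.113,-0.283,0,0,0,-1],[0.09,-0.113,-0.283,0,0,0,-1],[0.09,-0.113,-0.283,0,0,0,-1],[0.09,-0.113,-0.283,0,0,0,-1],[0.09,-0.113,-0.283,0,0,0,-1]]]'
```

```text
time: 3.02
tcp_pos: [0.5498, 0.2706, 0.164]
tcp_rot: [[-0.25, 0.968, -0.002], [0.968, 0.25, -0.0], [0.0, -0.002, -1.0]]
ft_force: [-4.2, -0.8, 5.9]
grip_width: 0.247
finger_force: 60.0
```

Gripped: 0.247 × 85 ≈ 21 mm. Now I lift by 37 mm gently, with a short pause, then check.

```bash
python3 -m handwheel '[[[0,0,0.02,0,0,0,-1],[0,0,0.04,0,0,0,-1],[0,0,0.06,0,0,0,-1],[0,0,0.08,0,0,0,-1],[0,0,0.1,0,0,0,-1],[0,0,0.11,0,0,0,-1],[0,0,0.12,0,0,0,-1],[0,0,0.125,0,0,0,-1],[0,0,0.125,0,0,0,-1],[0,0,0.125,0,0,0,-1]]]'
python3 - <<'E'
from h import *
i,W=cloud('top'); 
for n,r in(('rest',(240,150,272,195)),('all',(175,160,232,208))):
    z=W[r[1]:r[3],r[0]:r[2],2]; print(n,np.nanpercentile(z,[50,80,90]))
p=W[150:215,175:235].reshape(-1,3); d=np.hypot(p[:,0]-.5655,p[:,1]-.2135)<.014; print(np.median(p[d],0),d.sum())
cv2.imwrite('pics/top1.png',cv2.resize(i[130:230,150:300],None,fx=4,fy=4))
E
```

```text
time: 4.28
tcp_pos: [0.5499, 0.2706, 0.2009]
tcp_rot: [[-0.25, 0.968, -0.002], [0.968, 0.25, -0.0], [-0.0, -0.002, -1.0]]
ft_force: [-5.2, -0.9, -5.4]
grip_width: 0.244
finger_force: 59.5
rest [0.01813317 0.20797984 0.21107478]
all [0.2100548  0.5600376  0.58306334]
[0.56407438 0.21827801 0.21876546] 125
```

The head top is at about 0.218, so the joint is about 0.067, past the notch and below the next one. I lower slightly onto the pawl, release and rise.

```bash
python3 -m handwheel '[[[0,0,-0.01,0,0,0,-1],[0,0,-0.02,0,0,0,-1],[0,0,-0.02,0,0,0,-1],[0,0,-0.02,0,0,0,1],[0,0,-0.02,0,0,0,1],[0,0,-0.02,0,0,0,1],[0,0,-0.02,0,0,0,1],[0,0,-0.02,0,0,0,1],[0,0,0.08,0,0,0,1],[0,0,0.2,0,0,0,1],[0,0,0.4,0,0,0,1],[0,0,0.4,0,0,0,1]]]'
python3 - <<'E'
from h import *
i,W=cloud('top'); 
for x,y in((.5655,.2135),(.598,.088)):
    p=W[150:215,175:275].reshape(-1,3); d=(np.hypot(p[:,0]-x,p[:,1]-y)<.014)&(p[:,2]<.25); print(np.median(p[d],0),d.sum())
i,W=cloud('side'); p=W.reshape(-1,3)
for x,y in((.5655,.2135),(.598,.088)):
    d=(np.hypot(p[:,0]-x,p[:,1]-y)<.025)&(p[:,2]<.25)&(p[:,2]>.19); print(d.sum(),np.percentile(p[d,2],[50,75,95]))
E
```

```text
time: 5.82
tcp_pos: [0.5531, 0.2716, 0.3264]
tcp_rot: [[-0.25, 0.968, 0.009], [0.968, 0.25, 0.005], [0.003, 0.01, -1.0]]
ft_force: [-0.7, 0.3, -1.0]
grip_width: 1.002
finger_force: 0.0
[0.56506414 0.2133156  0.21004413] 71
[0.59723478 0.08698767 0.21065558] 77
173 [0.20893364 0.21040104 0.21228598]
140 [0.20900911 0.21071506 0.21299324]
```

The post is level at 0.210, the same as the rest. On to the batten.

```bash
python3 -m handwheel '[[[-0.1,-1,0,0,0,0,1],[-0.1,-1,0,0,0,0,1],[-0.1,-1,0,0,0,0,1],[-0.1,-1,0,0,0,0,1],[-0.1,-1,0,0,0,0,1],[-0.1,-1,0,0,0,0,1],[-0.1,-1,0,0,0,0,1],[-0.1,-1,0,0,0,0,1]]]'
python3 -m handwheel '[[[-0.1,-1,-0.3,0,0,0.109,1],[-0.1,-1,-0.3,0,0,0.109,1],[-0.1,-1,-0.3,0,0,0.109,1],[-0.1,-1,-0.3,0,0,0.109,1],[-0.1,-1,-0.3,0,0,0.109,1],[-0.1,-1,-0.3,0,0,0.109,1],[-0.1,-1,-0.3,0,0,0.109,1],[-0.1,-1,-0.3,0,0,0.109,1],[-0.1,-1,-0.3,0,0,0.109,1],[-0.1,-1,-0.3,0,0,0.109,1]]]'
python3 - <<'E'
from h import *
c=viewer.get_calibration('wrist'); i,d=viewer.read_camera('wrist'); cv2.imwrite('pics/w2.png',i)
f=192/np.tan(np.radians(c['vertical_fov']/2))
for p in [(.492,-.327,.028),(.417,-.256,.028),(.530,-.423,.028),(.568,-.397,.028),(.454,-.230,.028)]:
    q=np.array(c['world_to_cam'])@[*p,1]; t=np.arctan2(np.hypot(*q[:2]),q[2]); print(p,np.round([c['cx'],c['cy']]+f*t*q[:2]/np.hypot(*q[:2])))
E
```

```text
time: 6.92
tcp_pos: [0.5205, -0.0275, 0.3201]
tcp_rot: [[-0.253, 0.968, -0.001], [0.968, 0.253, 0.0], [0.0, -0.001, -1.0]]
ft_force: [0.8, 0.4, -0.5]
grip_width: 0.998
finger_force: 0.0
time: 8.18
tcp_pos: [0.4913, -0.3281, 0.2314]
tcp_rot: [[-0.562, 0.827, 0.001], [0.827, 0.562, 0.0], [-0.0, 0.001, -1.0]]
ft_force: [0.5, -0.1, 0.5]
grip_width: 1.002
finger_force: 0.0
(0.492, -0.327, 0.028) [258. 163.]
(0.417, -0.256, 0.028) [238.  73.]
(0.53, -0.423, 0.028) [240. 241.]
(0.568, -0.397, 0.028) [277. 241.]
(0.454, -0.23, 0.028) [280.  73.]
```

View pics/w2.png

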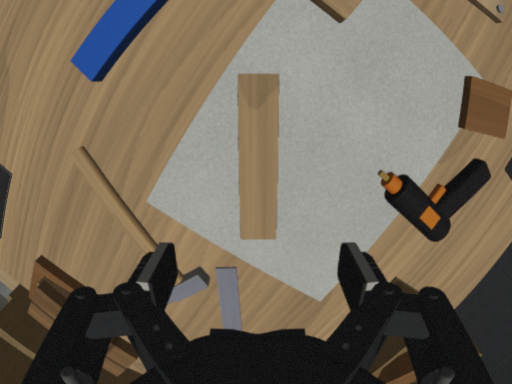

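The wrist view has the batten spanning columns 238–279 and rows 73–240, which matches the prediction to a pixel or two and is square to the fingers. Now I descend, grip and lift.

```bash
python3 -m handwheel '[[[0,0.003,-0.2,0,0,0,1],[0,0.003,-0.4,0,0,0,1],[0,0.003,-0.6,0,0,0,1],[0,0.003,-0.68,0,0,0,1],[0,0.003,-0.707,0,0,0,1],[0,0.003,-0.707,0,0,0,1],[0,0.003,-0.707,0,0,0,-1],[0,0.003,-0.707,0,0,0,-1],[0,0.003,-0.707,0,0,0,-1],[0,0.003,-0.707,0,0,0,-1],[0,0.003,-0.707,0,0,0,-1]]]'
```

```text
time: 9.6
tcp_pos: [0.4915, -0.3288, 0.0202]
tcp_rot: [[-0.561, 0.828, 0.002], [0.828, 0.561, -0.001], [-0.002, 0.001, -1.0]]
ft_force: [-0.1, 0.9, 5.6]
grip_width: 0.515
finger_force: 62.5
```

```bash
python3 -m handwheel '[[[0,0,0.1,0,0,0,-1],[0,0,0.25,0,0,0,-1],[0,0,0.45,0,0,0,-1],[0,0,0.65,0,0,0,-1],[0,0,0.85,0,0,0,-1],[0,0,1,0,0,0,-1],[0,0,1,0,0,0,-1],[0,0,1,0,0,0,-1]]]'
python3 -m handwheel '[[[0.05,0.15,0,0,0,-0.03,-1],[0.1,0.3,0,0,0,-0.06,-1],[0.15,0.45,0,0,0,-0.08,-1],[0.2,0.6,0,0,0,-0.109,-1],[0.25,0.75,0,0,0,-0.109,-1],[0.3,0.9,0,0,0,-0.109,-1],[0.3,0.9,0,0,0,-0.109,-1],[0.3,0.9,0,0,0,-0.109,-1]]]'
```

```text
time: 10.6
tcp_pos: [0.4901, -0.3278, 0.3182]
tcp_rot: [[-0.561, 0.828, -0.001], [0.828, 0.561, 0.001], [0.001, 0.0, -1.0]]
ft_force: [-0.7, 0.4, -2.9]
grip_width: 0.513
finger_force: 61.8
time: 11.6
tcp_pos: [0.5797, -0.0588, 0.3172]
tcp_rot: [[-0.25, 0.968, -0.003], [0.968, 0.25, -0.001], [-0.0, -0.003, -1.0]]
ft_force: [-0.6, 0.2, -0.7]
grip_width: 0.516
finger_force: 61.7
```

```bash
python3 -m handwheel '[[[0.003,0.15,0,0,0,0,-1],[0.005,0.3,0,0,0,0,-1],[0.008,0.45,0,0,0,0,-1],[0.008,0.6,0,0,0,0,-1],[0.008,0.7,0,0,0,0,-1],[0.008,0.7,0,0,0,0,-1],[0.008,0.7,-0.1,0,0,0,-1],[0.008,0.7,-0.2,0,0,0,-1],[0.008,0.7,-0.26,0,0,0,-1],[0.008,0.7,-0.26,0,0,0,-1],[0.008,0.7,-0.26,0,0,0,-1]]]'
python3 - <<'E'
from h import *
i,W=cloud('side'); cv2.imwrite('pics/s2.png',cv2.resize(i[120:280,160:300],None,fx=3.7,fy=3.7,interpolation=cv2.INTER_CUBIC))
E
```

```text
time: 12.98
tcp_pos: [0.5838, 0.1511, 0.2418]
tcp_rot: [[-0.249, 0.969, 0.002], [0.969, 0.249, 0.0], [-0.0, 0.002, -1.0]]
ft_force: [0.0, 0.7, -0.6]
grip_width: 0.512
finger_force: 61.7
```

View pics/s2.png

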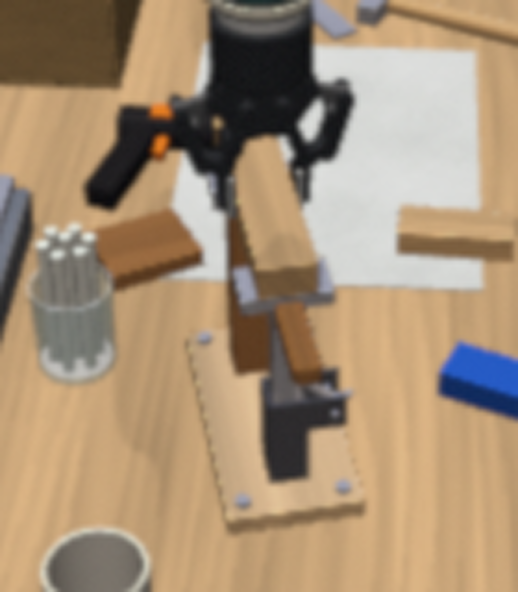

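The side view shows the batten lined up over the post head (285,285) and running back toward the rest, about 1 cm above both. Lowering now.

```bash
python3 -m handwheel '[[[-0.003,0,-0.012,0,0,0,-1],[-0.003,0,-0.024,0,0,0,-1],[-0.003,0,-0.033,0,0,0,-1],[-0.003,0,-0.033,0,0,0,-1],[-0.003,0,-0.036,0,0,0,-1],[-0.003,0,-0.036,0,0,0,-1],[-0.003,0,-0.036,0,0,0,-1]]]'
```

```text
time: 13.9
tcp_pos: [0.5822, 0.1517, 0.2302]
tcp_rot: [[-0.25, 0.968, 0.0], [0.968, 0.25, 0.0], [0.0, 0.0, -1.0]]
ft_force: [-0.7, -0.2, 0.7]
grip_width: 0.516
finger_force: 62.0
```

```bash
python3 -m handwheel '[[[0,0,-0.002,0,0,0,-1],[0,0,-0.002,0,0,0,1],[0,0,-0.002,0,0,0,1],[0,0,-0.002,0,0,0,1],[0,0,-0.002,0,0,0,1],[0,0,0.05,0,0,0,1],[0,0,0.15,0,0,0,1],[0,0,0.3,0,0,0,1],[0,0,0.5,0,0,0,1],[0,0,0.5,0,0,0,1]]]'
python3 -m handwheel '[[[0,-0.2,0.2,0,0,0,1],[0,-0.4,0.2,0,0,0,1],[0,-0.6,0.2,0,0,0,1],[0,-0.8,0.2,0,0,0,1],[0,-1,0.2,0,0,0,1],[0,-1,0.2,0,0,0,1],[0,-1,0.2,0,0,0,1],[0,-1,0.2,0,0,0,1]]]'
python3 - <<'E'
from h import *
i,W=cloud('top'); cv2.imwrite('pics/t3.png',cv2.resize(i[120:260,150:330],None,fx=4,fy=4))
a=W[140:230,170:300].reshape(-1,3); p=a[(a[:,2]>.226)&(a[:,2]<.26)]
q=cv2.minAreaRect((p[:,:2]*1000).astype(np.float32)); print(q,np.median(p[:,2]))
A=np.c_[p,np.ones(len(p))]; print('tilt',np.linalg.lstsq(A[:,[0,1,3]],p[:,2],rcond=None)[0])
E
```

```text
time: 15.15
tcp_pos: [0.5845, 0.1515, 0.3866]
tcp_rot: [[-0.249, 0.968, 0.011], [0.968, 0.249, 0.004], [0.001, 0.011, -1.0]]
ft_force: [0.8, -0.4, -0.9]
grip_width: 0.999
finger_force: 0.0
time: 16.15
tcp_pos: [0.5825, -0.1462, 0.4397]
tcp_rot: [[-0.253, 0.968, -0.0], [0.968, 0.253, 0.001], [0.001, -0.0, -1.0]]
ft_force: [0.0, 0.8, -0.2]
grip_width: 0.996
finger_force: 0.0
((582.8074340820312, 153.15432739257812), (46.82448959350586, 200.0796356201172), 14.360442161560059) 0.23819139965720804
tilt [0.01594938 0.00099099 0.22857522]
```

View pics/t3.png

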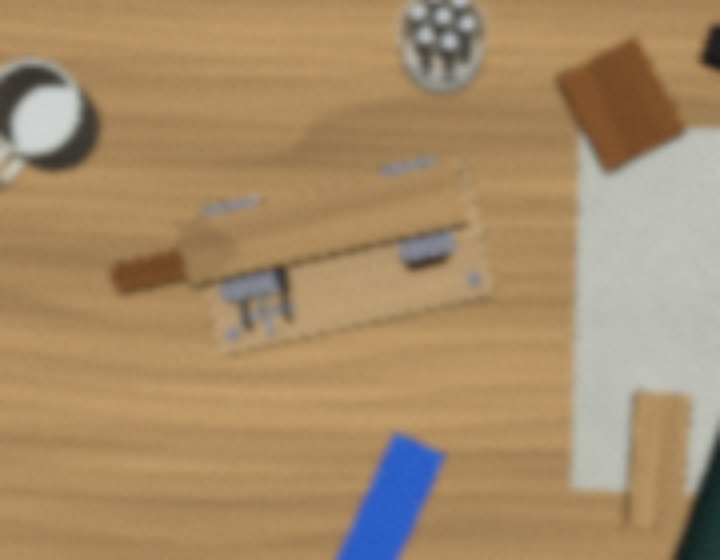

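The top view shows the batten resting on both heads, from (185,260) to (470,190), with a strip of each head visible on both sides. It measures within about 3 mm of centred, at yaw 14.4°, with its top at 0.238 and level.

```bash
python3 -c "
from bench import manip; print(manip.close_job())"
```

```text
the job is handed in; nothing more can be done
None
```

The post is caught in the level notch and the batten lies level and centred (within about 3 mm) across both heads; I handed the job in at about 16 s, and no pass/fail verdict was returned.

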